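# Clamp a row of refill bottles in the filling rack on the laundry cart

## Task

Two empty amber bottles stand loose in front of the filling rack: bring them upright, one by one, through the open side of the rack into single file between the rails, behind the bottle already there. Then pump the clamp's trigger (do not push the rod or pad by hand) until the sprung pad presses the whole row up against the end stop, with the pad's spring shortened by about 10 mm and never by 20 mm, which would crush the bottles. Finish while still holding the trigger squeezed, and leave the tub, funnel and peg ring alone.

Things in the scene. Friction and masses are not known exactly. Their poses are not given: they have to be found in the camera images.
- rack: Fixed filling rack. Its frame (used in all entries, mm): origin on the cart top, mid-width of the channel; +y along the row to the end stop, -x the open side, z up. Channel 54 wide (x -27 to 27), floor is the cart top. Rails 22 tall: back rail x 27 to 37, y -110 to 145; front rail x -35 to -27, y 30 to 145, its lip flaring to x -45, y 16.
- stop_face (a point): Point at x 0, y 130, z 20 of the rack's frame, on the face of the end stop (74 wide, 45 tall) that closes the channel. A tight row has bottle centres at y 106, 58 and 10.
- entry (a point): Point at x 0, y -13, z 0 of the rack's frame. From y -45 (pad at its furthest start) to y 15 the channel's -x side has no rail: a bottle comes in here along +x with its centre at y -13, then slides to +y between the rails.
- grip_point (a point): Fixed point of the rack at x -75, y -136, z 35: midway between the outer faces of handle and fully squeezed trigger. A gripper from above, closing along the rack's y, can open and close around both here. Handle: fixed black upright plate, x -120 to -26, y -151.5 to -142.5, z 8 to 52, on the black clamp housing (x -26 to 48, y -172 to -108, 62 tall).
- trigger_blade: Steel trigger, upright plate 9 mm thick, z 8 to 52, reaching 86 mm to -x from a vertical pivot (this body's origin) at x -30, y -118, z 30, on the handle's +y side. Released it leans 0.18 rad to +y, squeezed 0.17 rad to -y, towards the handle. At 45 mm from the pivot handle and trigger measure 46 mm over their outer faces released, 30 mm squeezed.
- trigger (a joint): Trigger angle, rad: 0 released, 0.35 fully squeezed (hard stop). A spring returns it; squeezing 45 mm from the pivot takes 3 to 7 N, up to about 12 N when the pad presses.
- rod (a joint): Advance of the steel pusher rod to +y, m, 0 to 0.085; starts at 0.004 to 0.022. A full squeeze advances it 8 to 10 mm (29 mm per rad of trigger after a short take-up, no teeth); on the trigger's return it stays, held by 3 N of friction. If the pad presses harder than that, the rod slips back to 3 N when the trigger is let go: keep it squeezed.
- rod_bar: Flange (28 mm disc, y -104 to -100 at rod 0) at the rod's front and black knob at its tail (y -256 at rod 0), z 30. Not to be pushed. This body's origin is at the rack's origin when the rod is at 0.
- pad_face: Upright black pad 40 mm wide, z 6 to 40, on a spring in front of the rod's flange. Its face towards the bottles stands at y = -68 + rod - pad (mm). This body's origin lies 68 mm beyond the face to +y, on the cart top.
- pad (a joint): How far the pad's spring is shortened, m: 0 free, 0.024 solid; 0.45 N per mm. Seen as the gap between pad and flange: 24 mm free. About 0.010 is right; 0.020 crushes the bottles.
- bottle0: Empty amber screw-neck bottle, 48 mm across and straight-sided up to 66 mm, then a shoulder and a neck 23 mm across, 92 mm tall in all, about 60 g, thin-walled. Origin at the centre of its underside, z up. Already in the channel, standing at or up to 18 mm short of the end stop.
- bottle1: Empty amber screw-neck bottle, 48 mm across and straight-sided up to 66 mm, then a shoulder and a neck 23 mm across, 92 mm tall in all, about 60 g, thin-walled. Origin at the centre of its underside, z up. Loose on the cart top, on the rack's open side, nearer the middle.
- bottle2: Empty amber screw-neck bottle, 48 mm across and straight-sided up to 66 mm, then a shoulder and a neck 23 mm across, 92 mm tall in all, about 60 g, thin-walled. Origin at the centre of its underside, z up. Loose on the cart top, on the rack's open side, further to the robot's left.
- tub: Lidded purple tub, 106 mm across the lid, 87 mm tall, beyond the rack. Leave alone. Origin at the centre of its underside.
- funnel: Grey silicone funnel standing mouth down, 88 mm across, 85 mm tall, beyond the rack. Leave alone. Origin at the centre of its underside.
- peg_ring: Steel clothes-peg ring lying flat, about 130 mm across the pegs, 14 mm tall, to the robot's left. Leave alone. Origin at its centre on the cart top.
Not all that is in view belongs to the job. Leave any pink or turquoise look-alike of the bottle2 alone. What is shaped like the bottle1 but turquoise is not meant.

How it is judged:
On the way, in this order (a step that is already met when the one before it is completed fails the run):
1. all three bottles stand upright in single file in the channel, beyond the pad (x of bottle0 in the frame of rack between -0.008 and 0.008 m and angle between each of bottle0, bottle1, bottle2's own z axis and vertical below 0.12 rad and z of each of bottle0, bottle1, bottle2 in the frame of rack below 0.006 m and x of bottle1 in the frame of rack between -0.008 and 0.008 m and x of bottle2 in the frame of rack between -0.008 and 0.008 m and y of bottle0 in the frame of rack above 0.08 m and y of each of bottle1, bottle2 in the frame of rack above -0.03 m and y of any of bottle1, bottle2 in the frame of rack above 0.015 m), for 0.2 s.
2. the pad, pumped forward, presses the row against the stop (x of bottle0 in the frame of rack between -0.008 and 0.008 m and angle between each of bottle0, bottle1, bottle2's own z axis and vertical below 0.12 rad and z of each of bottle0, bottle1, bottle2 in the frame of rack below 0.006 m and x of bottle1 in the frame of rack between -0.008 and 0.008 m and x of bottle2 in the frame of rack between -0.008 and 0.008 m and y of bottle0 in the frame of rack above 0.101 m and y of each of bottle1, bottle2 in the frame of rack above 0.004 m and y of any of bottle1, bottle2 in the frame of rack above 0.049 m and value of joint pad between 0.004 and 0.016 m and (contact force between pad_face and bottle1 above 1 N or contact force between pad_face and bottle2 above 1 N) and value of joint trigger above 0.06 rad and contact force between the fingers and trigger_blade above 1 N), for 0.2 s.
At the end, for the whole second after the job is handed in: Bottles upright in the channel (within 8 mm of its middle), touching (0.4 N), centres past y 101, 49 and 4 mm in the rack's frame; pad pressing the last with 1 N or more, its spring shortened 4 to 16 mm; trigger squeezed 0.06 rad or more, fingers pressing it with 1 N or more (all of step 2 and contact force between bottle1 and bottle2 above 0.4 N and (contact force between bottle0 and bottle1 above 0.4 N or contact force between bottle0 and bottle2 above 0.4 N)); the arm keeps its last pose, push and grip.
It fails at once if the pad's spring is shortened by 20 mm or more: bottles crushed (value of joint pad above 0.02 m).
It fails at once if a bottle is tipped by more than 0.5 rad (angle between any of bottle0, bottle1, bottle2's own z axis and vertical above 0.5 rad).
It fails at once if the robot pushes the rod or the pad directly (over 3 N) (contact force between any of the fingers, the arm and rod_bar above 3 N or contact force between any of the fingers, the arm and pad_face above 3 N).
It fails at once if the tub, funnel or peg ring is moved by more than 25 mm (distance of any of tub, funnel, peg_ring from where it was at the start of the episode above 0.025 m).
It also fails if it takes over 69 s, if anything falls off the work surface, if the arm or the gripper's body presses on something with over 40 N, if the wrist force passes 120 N, or if a joint passes its speed limit or range.

## Robot

A 6-joint arm with a two-finger parallel gripper is mounted at the origin on the work surface. World frame = base frame: x ahead of the robot, y to its left, z up, the work surface at z = 0. Lengths are in m, angles in rad, forces in N, time in s.
With the tool pointing down it reaches from about 0.3 to 0.875 m from the base axis. Payload 4.2 kg.
Tool frame: the origin (TCP) lies at the very end of the fingers, on their centre line; the grasp point (between the pads) lies 19 mm behind it; z points along the fingers, y is the direction in which the jaws open and shut (so a half turn about z gives the same grasp; the last joint's range is limited). The gripper opens to 85 mm and grips with 20 to 120 N. Pads are 22 mm wide; open, the fingers measure 114 mm over their backs; the gripper's body (76 mm by 85 mm) begins 54 mm behind the grasp point. The pads swing forward as they close: fully open they stand 13 mm farther back than shut.
Start: joints at [1.268, 0.32, 1.565, -0, 1.257, -0.02], TCP at [0.16, 0.552, 0.231] pointing down, gripper open.
Joint ranges: [-3.11, 3.11], [-0.84, 2.01], [0.21, 2.61], [-1.34, 4.49], [0.05, 2.63], [-2.56, 2.56]. Speed limits (rad/s): [2.57, 2.57, 3.14, 3.14, 3.14, 3.14].

## Interface

Orientations are given as a unit quaternion [w, x, y, z].
In Python, from cell import monitor, cams, order gives the robot as it stands.
- The arm moves only by the tool play_rows, never from a script. Its argument "plan" is text: rows parted by semicolons, each of 5 numbers parted by spaces: the shift along the tool's x, y, z in m, then the turn about the tool's z in degrees, then the closure in counts, from 0 (fully open) to 255 (shut). A call has 1 to 12 rows; each row shifts and turns the commanded pose from where the row before left it, along the tool's axes as they then stand; what a row does not reach is not made up. A row lasts 1/10 s, in which the tool goes at most 50 mm and 8.59 degrees, less where a joint would pass 70% of its speed; a pose out of reach is approached as far as the arm can. A call is refused whole if a number of a shift passes 0.05 or a number of a turn 8.59, either way. A call with a gripper value outside its range is refused whole. The fingers move at their own pace and stop on an object; the grip force is fixed at half the most. Time passes only in rows, so rows that do not move let the fingers close. It gives the time, the measured TCP pose, the force and the opening at its end, in the units of the state.
- monitor.get_obs(): the state, without advancing time (a new reading comes with each control period).
- cams.snapshot(name): name is "scene" or "top" or "wrist"; returns (picture, depth): 480x640x3 uint8, red, green, blue; 480x640 float32, m along the optical axis (not along the pixel's ray), 0 where there is no reading.
- cams.get_calibration(name): a dict with "intrinsics" (3x3 intrinsics, pixels), "pose" (4x4, takes a point from camera to world coordinates). Camera axes: x right, y up, looking along -z (the intrinsics and any distortion apply to the point x, -y, -z); pixel columns grow to the right and rows downward; lengths in m; the calibration is good to about 2 mm. A picture is of the moment at which its call begins: read the wrist's pose just before it. get_calibration takes no time and is no camera call; for the wrist camera it gives the pose at the moment of the call.
- order.finish_job(): hands the job in, once; it reports no verdict.
The state is a dict: "time": time; "q": joint angles; "joint_velocities": joint speeds; "tau": joint torques, N m; "eef_pos": TCP position; "orientation": TCP orientation; "contact_force": force on the tool from outside, world axes, zero at the start; "torque": the same for the moment, N m; "grip_width": finger opening in m.
Only numpy, scipy, OpenCV 4.12 (cv2) and the standard library are available. Lean on these libraries where they do the work, as an engineer would, in place of code of your own. Each camera call takes 0.05 s, during which the arm holds its last target. There are 200 camera calls.

## Working session

There is one attempt and no reset: what is moved stays moved. The work goes in short steps, Python scripts to look and compute and a tool call to move; the robot and the scene stay as the last step left them, time stands still between calls to the robot, and variables do not carry over. Pictures are saved under pics/ and viewed, about 8 in all and at most 12, crops included, and the job is handed in when it is done.

Besides the shell and the picture viewer there is one more tool, called as name(argument=value, ...) on one line, values as JSON. play_rows: Moves the arm, as the interface text tells. Its arguments: {"type":"object","properties":{"plan":{"type":"string"}},"required":["plan"]}

```bash
mkdir -p pics
cat > h.py <<'E'
import numpy as np, cv2
from cell import monitor, cams, order
def snap(n,f=None):
    c=cams.get_calibration(n); im,d=cams.snapshot(n)
    if f: cv2.imwrite('pics/'+f,im[:,:,::-1])
    return im,d,np.array(c['intrinsics']),np.array(c['pose']),c
def ray(u,v,K,P):
    d=np.array([(u-K[0,2])/K[0,0],-(v-K[1,2])/K[1,1],-1.]); return P[:3,3],P[:3,:3]@d
def plane(u,v,K,P,z):
    o,d=ray(u,v,K,P); return o+d*(z-o[2])/d[2]
def pt(u,v,D,K,P):
    o,d=ray(u,v,K,P); return o+d*D[int(v),int(u)]
E
python3 - <<'E'
from h import *
s=monitor.get_obs();print(s)
for n in('scene','top'):
    im,d,K,P,c=snap(n,n+'0.png'); np.savez(n+'0.npz',im=im,d=d,K=K,P=P); print(n,c)
E
```

```text
{'time': 0.0, 'q': array([ 1.26797246e+00,  3.20327571e-01,  1.56570438e+00, -9.26971909e-06,
        1.25743741e+00, -1.99817157e-02]), 'joint_velocities': array([-1.16350908e-03,  5.95959923e-05, -1.50766646e-03,  7.42981090e-04,
        5.24917926e-04,  2.43458087e-03]), 'tau': array([ 5.19416990e-04, -4.15521419e+01, -2.34160119e+01, -3.57702987e-06,
        8.03012168e-03,  3.32820252e-05]), 'eef_pos': array([0.16031741, 0.55167881, 0.23045196]), 'orientation': array([-1.46445489e-04,  1.40948664e-01,  9.90016461e-01, -9.26865074e-04]), 'contact_force': array([0.70090432, 0.62218444, 0.01847126]), 'torque': array([ 0.05177713, -0.03506924, -0.00925326]), 'grip_width': 0.08556582265084069}
scene {'intrinsics': array([[531.08328706,   0.        , 321.10576518],
       [  0.        , 531.08328706, 234.61597358],
       [  0.        ,   0.        ,   1.        ]]), 'pose': array([[ 0.59711193, -0.52334032,  0.60792455,  1.24383699],
       [ 0.80215668,  0.38822972, -0.45367647, -0.40065754],
       [ 0.00141281,  0.75854637,  0.65161753,  0.81319948],
       [ 0.        ,  0.        ,  0.        ,  1.        ]])}
top {'intrinsics': array([[504.29029514,   0.        , 315.39996599],
       [  0.        , 504.29029514, 228.83646197],
       [  0.        ,   0.        ,   1.        ]]), 'pose': array([[-0.02907528,  0.99384054, -0.10693738,  0.46037938],
       [-0.999575  , -0.02913431,  0.0010106 ,  0.11761631],
       [-0.00211117,  0.10692132,  0.99426524,  0.93614574],
       [ 0.        ,  0.        ,  0.        ,  1.        ]])}
```

View pics/top0.png

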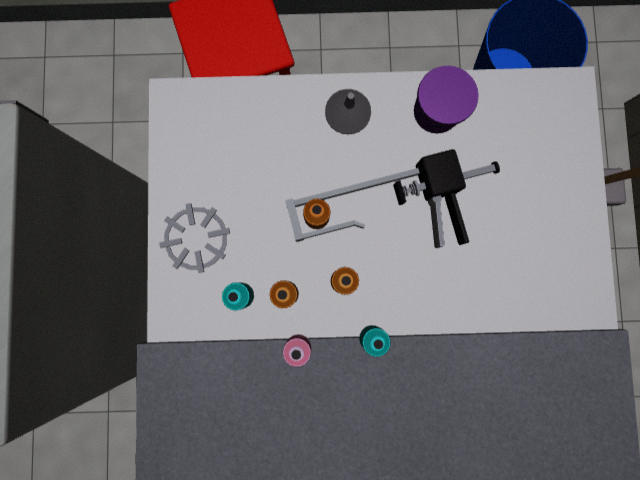

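View pics/scene0.png

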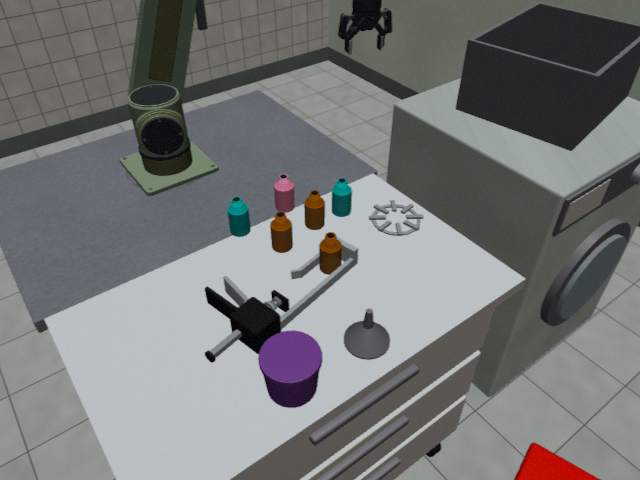

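Top view: amber bottles at (283,294), (345,281) loose and (317,212) in the rack. The look-alikes are turquoise (236,296) and (376,342), and pink (296,352). bottle1 = (345,281), nearer the middle; bottle2 = (283,294), further left.

```bash
cat > m1.py <<'E'
from h import *
for n in('top','scene'):
    z=np.load(n+'0.npz'); im,D,K,P=z['im'],z['d'],z['K'],z['P']
    v,u=np.mgrid[0:480,0:640]
    d=np.stack([(u-K[0,2])/K[0,0],-(v-K[1,2])/K[1,1],-np.ones_like(u,float)],-1)
    W=P[:3,3]+(d@P[:3,:3].T)*D[...,None]; ok=D>0
    if n=='top': Wt=W
    roi=ok&(W[...,0]>.3)&(W[...,0]<.8)&(abs(W[...,1]-.1)<.4)
    h=W[...,2]; print(n,'table z',np.median(h[roi&(abs(h)<.02)]) , np.histogram(h[roi],bins=np.arange(-.02,.1,.005)))
    hsv=cv2.cvtColor(im,cv2.COLOR_RGB2HSV)
    m=((hsv[...,0]>5)&(hsv[...,0]<20)&(hsv[...,1]>150)&(hsv[...,2]>40)&roi).astype(np.uint8)
    k,L,S,C=cv2.connectedComponentsWithStats(m)
    for i in range(1,k):
        if S[i,4]<100: continue
        p=W[(L==i)]; zt=np.percentile(p[:,2],99); 
        top=p[p[:,2]>zt-.012]; bod=p[(p[:,2]<.066)&(p[:,2]>.01)]
        print(n,C[i],S[i,4],'ztop',zt,'topc',(top.max(0)+top.min(0))[:2]/2, top.mean(0)[:2],len(top))
    # steel rails
    g=(hsv[...,1]<60)&(h>.012)&(h<.03)&roi&(W[...,0]>.45)
    p=W[g]; print('rail pts',len(p))
    if n=='top':
        cv2.imwrite('pics/railm.png',g.astype(np.uint8)*255)
        k,L,S,C=cv2.connectedComponentsWithStats(g.astype(np.uint8))
        for i in range(1,k):
            if S[i,4]>40: q=W[L==i]; r=cv2.minAreaRect((q[:,:2]*1000).astype(np.float32)); print(S[i],C[i],r,q[:,2].mean())
E
python3 m1.py
```

```text
top table z 0.0004632117690607229 (array([   86,    99,   171, 36751, 54038,  1063,  1117,   853,  1259,
         408,   442,   640,   528,   495,   552,   334,  1456,  1201,
         832,   435,   388,  1918,   891]), array([-2.00000000e-02, -1.50000000e-02, -1.00000000e-02, -5.00000000e-03,
        3.46944695e-18,  5.00000000e-03,  1.00000000e-02,  1.50000000e-02,
        2.00000000e-02,  2.50000000e-02,  3.00000000e-02,  3.50000000e-02,
        4.00000000e-02,  4.50000000e-02,  5.00000000e-02,  5.50000000e-02,
        6.00000000e-02,  6.50000000e-02,  7.00000000e-02,  7.50000000e-02,
        8.00000000e-02,  8.50000000e-02,  9.00000000e-02,  9.50000000e-02]))
top [316.26482213 212.40513834] 506 ztop 0.09472301272690217 topc [0.58377559 0.11470052] [0.5835762  0.11437714] 103
top [344.26441352 280.50894632] 503 ztop 0.09479584279310523 topc [0.46409014 0.06874162] [0.4643058  0.06907747] 102
top [283.27897839 293.82121807] 509 ztop 0.09477760783306821 topc [0.44385415 0.17583716] [0.44468508 0.17477203] 106
rail pts 2922
[327  99  43  32 617] [347.5623987  116.21880065] ((772.16619
[... 2321 characters left out ...]
000000e-02,  1.50000000e-02,
        2.00000000e-02,  2.50000000e-02,  3.00000000e-02,  3.50000000e-02,
        4.00000000e-02,  4.50000000e-02,  5.00000000e-02,  5.50000000e-02,
        6.00000000e-02,  6.50000000e-02,  7.00000000e-02,  7.50000000e-02,
        8.00000000e-02,  8.50000000e-02,  9.00000000e-02,  9.50000000e-02]))
scene [314.1281198  211.03494176] 601 ztop 0.0950111521764746 topc [0.44576812 0.17371501] [0.44881747 0.17307562] 62
scene [281.03230769 233.38      ] 650 ztop 0.09420464878581047 topc [0.46691972 0.06834897] [0.46971995 0.06644131] 71
scene [329.64328358 253.94477612] 670 ztop 0.09468594467221718 topc [0.58720138 0.11223003] [0.59031236 0.11113271] 73
rail pts 1976
```

```bash
cat > m2.py <<'E'
from h import *
z=np.load('top0.npz'); im,D,K,P=z['im'],z['d'],z['K'],z['P']
v,u=np.mgrid[0:480,0:640]
d=np.stack([(u-K[0,2])/K[0,0],-(v-K[1,2])/K[1,1],-np.ones_like(u,float)],-1)
W=P[:3,3]+(d@P[:3,:3].T)*D[...,None]; h=W[...,2]
W2=P[:3,3]+d@P[:3,:3].T*((.022-P[2,3])/(d@P[2,:3]))[...,None]  # on rail top plane
hsv=cv2.cvtColor(im,cv2.COLOR_RGB2HSV)
steel=(hsv[...,1]<60)&(h>.013)&(h<.028)
b=steel&(u>300)&(u<425)&(v>165)&(v<210)&(W[...,0]>.59); 
f=steel&(u>305)&(u<352)&(v>216)&(v<242)
def fit(m):
    p=W2[m][:,:2].astype(np.float32); q=p
    for _ in range(4):
        vx,vy,x0,y0=cv2.fitLine(q,cv2.DIST_HUBER,0,.001,.001).ravel()
        r=(p-[x0,y0])@[-vy,vx]; q=p[abs(r)<.007]
    s=(q-[x0,y0])@[vx,vy]
    if vy<0: vx,vy=-vx,-vy
    return np.array([vx,vy]),np.array([x0,y0]),len(q),r[abs(r)<.007].std(),s.min(),s.max()
B=fit(b);F=fit(f);print(B,F,np.degrees(np.arctan2(-B[0][0],B[0][1])),np.degrees(np.arctan2(-F[0][0],F[0][1])))
th=np.arctan2(-B[0][0],B[0][1]); 
ex=np.array([np.cos(th),np.sin(th)]);ey=np.array([-np.sin(th),np.cos(th)])
print('x-gap back-front (63):',(B[1]-F[1])@ex)
cx=((B[1]@ex)-32e-3+(F[1]@ex)+31e-3)/2
# stop: height ~45 steel points
st=(hsv[...,1]<60)&(h>.036)&(h<.05)&(u>275)&(u<310)&(v>195)&(v<245)
sp=W[st][:,:2]; print('stop',len(sp),np.percentile(sp@ey,[2,50,98]),np.percentile(sp@ex,[2,98])-cx)
# housing z 62
ho=(h>.055)&(h<.07)&(u>405)&(u<475)&(v>140)&(v<205); hp=W[ho][:,:2]
print('housing',len(hp),np.percentile(hp@ey,[1,99]),np.percentile(hp@ex,[1,99])-cx)
# handle top z52
ha=(h>.042)&(h<.058)&(u>425)&(u<475)&(v>195)&(v<250); hp=W[ha][:,:2]; print('handle', len(hp))
np.savez('rack.npz',th=th,cx=cx)
for b in([.584,.114],[.464,.069],[.444,.175]): print(b,np.array(b)@ex-cx,np.array(b)@ey)
E
python3 m2.py
```

```text
(array([-0.22505546,  0.974346  ], dtype=float32), array([0.63758475, 0.02962564], dtype=float32), 733, np.float32(0.0033118261), np.float32(-0.116052985), np.float32(0.110033385)) (array([-0.22909997,  0.9734029 ], dtype=float32), array([0.5582538 , 0.09273937], dtype=float32), 233, np.float32(0.0025911122), np.float32(-0.043585725), np.float32(0.04330659)) 13.006139 13.244089
x-gap back-front (63): 0.06309167
stop 327 [0.01417153 0.0207952  0.02756138] [-0.03582298  0.03560818]
housing 1483 [-0.28594029 -0.22408969] [-0.02463728  0.0472647 ]
handle 635
[0.584, 0.114] -0.0011753768920899077 -0.020356944441795338
[0.464, 0.069] -0.12822439026832577 -0.03719585889577866
[0.444, 0.175] -0.12385543155670165 0.0705859243273735
```

play_rows(plan="0 0 0 7.6 0;0 0 0 7.6 0;0 0 0 7.6 0;0 0 0 7.6 0;0 0 0 7.6 0;0 0 0 7.6 0;0 0 0 7.6 0;0 0 0 7.6 0")

```text
time: 0.9
eef_pos: [0.1604, 0.5519, 0.2308]
orientation: [0.0, 0.625, 0.781, -0.0]
contact_force: [0.2, 1.4, 1.1]
grip_width: 0.0856
```

play_rows(plan="-0.05 0.016 0 0 0;-0.05 0.016 0 0 0;-0.05 0.016 0 0 0;-0.05 0.016 0 0 0;-0.05 0.016 0 0 0;-0.05 0.016 0 0 0;-0.05 0.016 0 0 0;-0.05 0.016 0 0 0;-0.05 0.016 0 0 0;-0.05 0.016 0 0 0;-0.04 0.03 0 0 0;0 0 0 0 0")

```text
time: 2.1
eef_pos: [0.4578, 0.0866, 0.231]
orientation: [0.001, 0.625, 0.781, 0.0]
contact_force: [-0.5, -1.1, -0.1]
grip_width: 0.0856
```

```bash
cat >> h.py <<'E'
TH=np.radians(13.05); EX=np.array([np.cos(TH),np.sin(TH)]);EY=np.array([-np.sin(TH),np.cos(TH)]); O=np.array([.6066,.0216])
def rk(p): p=np.array(p)[...,:2]-O; return np.stack([p@EX,p@EY],-1)*1000
def tool():
    s=monitor.get_obs(); w,x,y,z=s['orientation']
    from scipy.spatial.transform import Rotation as R
    M=R.from_quat([x,y,z,w]).as_matrix()
    print('t %.2f'%s['time'],'tcp rack',rk(s['eef_pos']).round(1),'z',(s['eef_pos'][2]*1000).round(1),'jaw yaw',np.degrees(np.arctan2(M[1,1],M[0,1])).round(2),'F',s['contact_force'].round(1),'w',(s['grip_width']*1000).round(1),'q',s['q'].round(2)); return s,M
def amber(n,zr=.092,f=None,s=1):
    im,D,K,P,_=snap(n,f)
    hsv=cv2.cvtColor(im,cv2.COLOR_RGB2HSV)
    m=((hsv[...,0]>5)&(hsv[...,0]<20)&(hsv[...,1]>150)&(hsv[...,2]>40)).astype(np.uint8)
    k,L,S,C=cv2.connectedComponentsWithStats(m)
    for i in range(1,k):
        if S[i,4]<150: continue
        v,u=np.nonzero((L==i)&(D>0)); d=np.stack([(u-K[0,2])/K[0,0],-(v-K[1,2])/K[1,1],-np.ones(len(u))],-1)
        p=P[:3,3]+(d@P[:3,:3].T)*D[v,u][:,None]
        zt=np.percentile(p[:,2],98); t=p[p[:,2]>zt-.008]; c=(t.max(0)+t.min(0))/2
        print(n,C[i].round(),S[i,4],'ztop %.1f'%(zt*1000),'neck rack',rk(c).round(1),'span',(np.ptp(t,0)*1000).round(0)[:2])
    return im,D,K,P
E
python3 -c "
from h import *
tool(); amber('wrist',f='w1.png'); amber('top')"
```

```text
Traceback (most recent call last):
  File "h.py", line 19, in tool
    print('t %.2f'%s['time'],'tcp rack',rk(s['eef_pos']).round(1),'z',(s['eef_pos'][2]*1000).round(1),'jaw yaw',np.degrees(np.arctan2(M[1,1],M[0,1])).round(2),'F',s['contact_force'].round(1),'w',(s['grip_width']*1000).round(1),'q',s['q'].round(2)); return s,M
                                                                                                                                                                                                   ^^^^^^^^^^^^^^^^^^^^^^^^^^^^
AttributeError: 'float' object has no attribute 'round'
```

```bash
sed -i "s/(s\['grip_width'\]\*1000).round(1)/round(float(s['grip_width'])*1000,1)/" h.py
python3 -c "
from h import *
tool(); amber('wrist',f='w1.png'); amber('top')"
```

```text
t 2.10 tcp rack [-130.3   96.9] z 231.0 jaw yaw 12.64 F [-0.5 -1.1 -0.1] w 85.6 q [ 0.16  0.15  1.8  -0.    1.19 -0.06]
wrist [326. 110.] 1145 ztop 78.2 neck rack [-125.1  185.5] span [40. 40.]
wrist [461. 217.] 1606 ztop 94.0 neck rack [-2.6 95. ] span [21. 22.]
wrist [321. 236.] 1393 ztop 94.0 neck rack [-129.1   77.2] span [23. 23.]
top [316. 213.] 520 ztop 94.1 neck rack [-0.8 95. ] span [22. 22.]
```

View pics/w1.png

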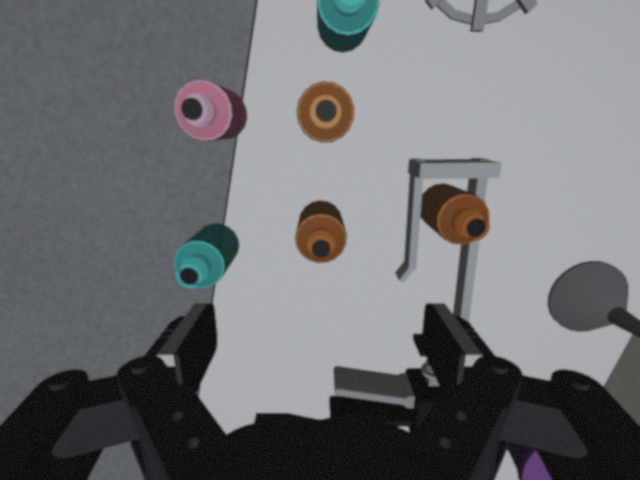

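The wrist view shows bottle1 at (321,236), bottle2 at (326,110) and bottle0 in the rack at (461,217). The turquoise ones at (200,265) and (348,10) and the pink one at (205,110) stay outside the fingers' path.

play_rows(plan="-0.02 0.001 0 -0.4 0;0 0 0.045 0 0;0 0 0.045 0 0;0 0 0 0 0")

```text
time: 2.6
eef_pos: [0.4541, 0.0715, 0.1367]
orientation: [-0.005, 0.619, 0.785, -0.005]
contact_force: [-0.8, 0.2, -1.5]
grip_width: 0.0857
```

```bash
python3 -c "
from h import *
tool(); amber('wrist'); amber('scene')"
```

```text
t 2.60 tcp rack [-137.2   83.1] z 136.7 jaw yaw 13.5 F [-0.8  0.2 -1.5] w 85.7 q [ 0.13  0.23  1.95  0.    0.97 -0.11]
wrist [346.  76.] 3062 ztop 93.8 neck rack [-123.7  189.1] span [22. 15.]
wrist [537. 237.] 3763 ztop 93.9 neck rack [-2.4 94.8] span [23. 22.]
wrist [333. 257.] 2895 ztop 94.0 neck rack [-129.1   77.8] span [23. 22.]
scene [314. 211.] 603 ztop 93.3 neck rack [-123.4  185.8] span [25. 21.]
scene [281. 233.] 652 ztop 93.6 neck rack [-126.5   76.7] span [22. 21.]
scene [330. 254.] 666 ztop 93.6 neck rack [ 2.7 93.6] span [24. 21.]
```

play_rows(plan="0 0 0 0 0;0 0 0 0 0")

```text
time: 2.9
eef_pos: [0.4611, 0.0716, 0.1435]
orientation: [0.002, 0.62, 0.785, 0.002]
contact_force: [-0.7, 1.2, 0.7]
grip_width: 0.0852
```

```bash
python3 -c "
from h import *
tool()"
```

```text
t 2.90 tcp rack [-130.5   81.5] z 143.5 jaw yaw 13.44 F [-0.7  1.2  0.7] w 85.2 q [ 0.13  0.23  1.94  0.    0.97 -0.11]
```

play_rows(plan="-0.002 0.001 0.03 0.4 0;-0.002 0 0.03 0 0;0 0 0.025 0 0;0 0 0.015 0 0;0 0 0.008 0 0;0 0 0 0 0;0 0 0 0 0")

```text
time: 3.6
eef_pos: [0.4626, 0.0675, 0.0343]
orientation: [0.001, 0.623, 0.783, 0.001]
contact_force: [0.8, -0.6, 0.5]
grip_width: 0.0854
```

```bash
python3 -c "
from h import *
tool()"
```

```text
t 3.60 tcp rack [-129.9   77.2] z 34.3 jaw yaw 13.0 F [ 0.8 -0.6  0.5] w 85.4 q [ 0.12  0.38  2.07  0.    0.69 -0.11]
```

play_rows(plan="0 0 0 0 60;0 0 0 0 100;0 0 0 0 130;0 0 0 0 130;0 0 0 0 130;0 0 0 0 130")

```text
time: 4.2
eef_pos: [0.4623, 0.0674, 0.0343]
orientation: [0.001, 0.623, 0.783, 0.001]
contact_force: [-0.7, -0.7, 5.7]
grip_width: 0.0466
```

play_rows(plan="0 0 -0.002 0 130;0 0 -0.003 0 130;0 0 0 0 130")

```text
time: 4.5
eef_pos: [0.4618, 0.0673, 0.0387]
orientation: [0.0, 0.623, 0.783, 0.0]
contact_force: [1.0, -0.4, 0.4]
grip_width: 0.046
```

```bash
python3 -c "
from h import *
tool(); amber('scene')"
```

```text
t 4.50 tcp rack [-130.7   77.2] z 38.7 jaw yaw 13.0 F [ 1.  -0.4  0.4] w 46.0 q [ 0.12  0.37  2.06  0.    0.7  -0.11]
scene [314. 211.] 596 ztop 93.3 neck rack [-97.9 145.2] span [91. 92.]
scene [278. 233.] 512 ztop 96.9 neck rack [-122.4   70.3] span [37. 14.]
scene [330. 254.] 670 ztop 93.5 neck rack [ 2.1 93.9] span [22. 21.]
```

play_rows(plan="-0.02 0 0 0 130;-0.025 0 0 0 130;-0.025 0 0 0 130;-0.015 0 0 0 130;-0.006 0 0 0 130;0 0 0 0 130;0 0 0 0 130")

```text
time: 5.25
eef_pos: [0.4818, -0.0209, 0.0382]
orientation: [-0.0, 0.623, 0.783, -0.0]
contact_force: [-0.1, -1.1, -0.2]
grip_width: 0.0468
```

```bash
python3 -c "
from h import *
tool()"
```

```text
t 5.25 tcp rack [-131.2  -13.3] z 38.2 jaw yaw 13.0 F [-0.1 -1.1 -0.2] w 46.8 q [-0.07  0.39  2.03  0.    0.72 -0.29]
```

play_rows(plan="0 0.02 0 0 130;0 0.025 0 0 130;0 0.025 0 0 130;0 0.025 0 0 130;0 0.02 0 0 130;0 0.011 0 0 130;0 0.005 0 0 130;0 0 0 0 130;0 0 0 0 130")

```text
time: 6.15
eef_pos: [0.6085, 0.0081, 0.0381]
orientation: [-0.001, 0.622, 0.783, -0.0]
contact_force: [0.2, -0.0, -0.2]
grip_width: 0.0464
```

```bash
python3 -c "
from h import *
tool();amber('wrist',f='w2.png');amber('scene',f='s2.png')"
```

```text
t 6.15 tcp rack [ -1.1 -13.6] z 38.1 jaw yaw 13.01 F [ 0.2 -0.  -0.2] w 46.4 q [-0.01  0.55  1.73  0.    0.87 -0.23]
wrist [321.  40.] 9420 ztop 93.9 neck rack [-2.1 87.4] span [21. 10.]
wrist [319. 342.] 10725 ztop 97.5 neck rack [ -1.1 -11.7] span [23. 20.]
scene [318. 211.] 342 ztop 244.7 neck rack [30.   9.8] span [14.  7.]
scene [330. 253.] 603 ztop 94.2 neck rack [30.3 52.4] span [94. 91.]
scene [293. 282.] 584 ztop 96.3 neck rack [  6.2 -21.1] span [34. 11.]
```

View pics/w2.png

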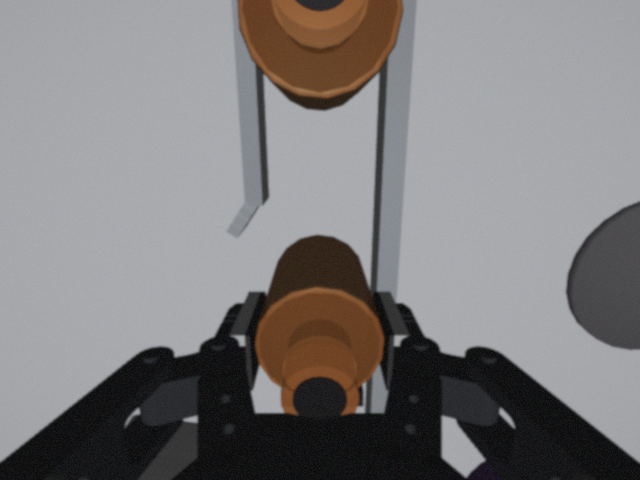

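Picture 4 (wrist): bottle1 (319,342) is held upright between the back rail and the lip. bottle0 (321,40) is in line with it.

play_rows(plan="0 0.001 0.003 0 130;0.015 0 0 0 130;0.015 0 0 0 130;0.012 0 0 0 130;0.01 0 0 0 130;0.008 0 0 0 130;0.006 0 0 0 130;0.004 0 0 0 130;0 0 0 0 130;0 0 0 0 130")

```text
time: 7.25
eef_pos: [0.595, 0.0764, 0.0353]
orientation: [-0.0, 0.623, 0.783, 0.0]
contact_force: [-0.8, 0.4, -0.9]
grip_width: 0.0467
```

```bash
python3 -c "
from h import *
tool();amber('wrist');amber('top')"
```

```text
t 7.25 tcp rack [ 1.1 56. ] z 35.3 jaw yaw 12.98 F [-0.8  0.4 -0.9] w 46.7 q [ 0.11  0.54  1.75  0.    0.85 -0.12]
wrist [313. 209.] 10184 ztop 94.0 neck rack [ -1.8 104.2] span [23. 23.]
wrist [319. 342.] 10681 ztop 94.7 neck rack [ 0.7 58.2] span [22. 20.]
top [303. 216.] 189 ztop 93.9 neck rack [-28.3 117.4] span [73. 11.]
top [283. 294.] 509 ztop 93.9 neck rack [-123.9  185.8] span [23. 21.]
```

play_rows(plan="0 0 0 0 110;0 0 0 0 90;0 0 0 0 60;0 0 0 0 0;0 0 0 0 0;0 0 -0.03 0 0;0 0 -0.04 0 0;0 0 -0.04 0 0;0 0 0 0 0")

```text
time: 8.25
eef_pos: [0.5987, 0.0769, 0.1515]
orientation: [0.004, 0.623, 0.783, 0.004]
contact_force: [1.1, 0.6, -0.3]
grip_width: 0.0854
```

play_rows(plan="0.03 -0.03 0 0 0;0.03 -0.03 0 0 0;0.03 -0.03 0 0 0;0.03 -0.025 0 0 0;0.01 -0.01 0 0 0;0 0 0 0 0;0 0 0 0 0")

```text
time: 8.95
eef_pos: [0.4451, 0.1749, 0.1454]
orientation: [0.001, 0.622, 0.783, 0.0]
contact_force: [0.1, -0.8, -0.0]
grip_width: 0.0856
```

```bash
python3 -c "
from h import *
tool();amber('wrist');amber('top')"
```

```text
t 8.95 tcp rack [-122.7  185.9] z 145.4 jaw yaw 13.02 F [ 0.1 -0.8 -0. ] w 85.6 q [ 0.35  0.24  1.91 -0.    0.99  0.12]
wrist [316. 244.] 2663 ztop 94.0 neck rack [-124.9  186.4] span [23. 22.]
wrist [497. 340.] 924 ztop 186.2 neck rack [-68.9 194.2] span [6. 6.]
top [324. 210.] 1037 ztop 94.1 neck rack [ 0.6 81.4] span [35. 68.]
```

Over bottle2 within 2 mm; bottle1 and bottle0 are standing. Descending to grasp.

play_rows(plan="0.0005 -0.002 0.03 0 0;0 0 0.03 0 0;0 0 0.025 0 0;0 0 0.015 0 0;0 0 0.01 0 0;0 0 0 0 0;0 0 0 0 60;0 0 0 0 100;0 0 0 0 130;0 0 0 0 130;0 0 0 0 130;0 0 0 0 130")

```text
time: 10.25
eef_pos: [0.4428, 0.1754, 0.0365]
orientation: [0.001, 0.622, 0.783, 0.001]
contact_force: [0.6, -0.4, 5.4]
grip_width: 0.0467
```

play_rows(plan="0 0 -0.002 0 130;0 0 -0.003 0 130;0 0 0 0 130")

```text
time: 10.55
eef_pos: [0.442, 0.1752, 0.0407]
orientation: [0.0, 0.623, 0.783, 0.0]
contact_force: [-0.3, -0.3, -1.2]
grip_width: 0.0463
```

```bash
python3 -c "
from h import *
tool();amber('wrist')"
```

```text
t 10.55 tcp rack [-125.7  186.8] z 40.7 jaw yaw 13.0 F [-0.3 -0.3 -1.2] w 46.3 q [0.35 0.38 2.04 0.   0.72 0.13]
wrist [319. 341.] 10281 ztop 97.9 neck rack [-125.7  187.4] span [23. 21.]
```

play_rows(plan="-0.02 0 0 0 130;-0.03 0 0 0 130;-0.03 0 0 0 130;-0.03 0 0 0 130;-0.03 0 0 0 130;-0.025 0 0 0 130;-0.02 0 0 0 130;-0.01 0 0 0 130;-0.005 0 0 0 130;0 0 0 0 130;0 0 0 0 130")

```text
time: 11.7
eef_pos: [0.4865, -0.0191, 0.0402]
orientation: [-0.0, 0.622, 0.783, -0.0]
contact_force: [-0.8, 0.5, -1.8]
grip_width: 0.0465
```

```bash
python3 -c "
from h import *
tool();amber('top')"
```

```text
t 11.70 tcp rack [-126.2  -12.5] z 40.2 jaw yaw 13.03 F [-0.8  0.5 -1.8] w 46.5 q [-0.06  0.4   2.02  0.    0.73 -0.29]
top [324. 210.] 1056 ztop 94.2 neck rack [ 0.5 81.4] span [35. 69.]
```

play_rows(plan="-0.001 0.02 0 0 130;0 0.025 0 0 130;0 0.025 0 0 130;0 0.025 0 0 130;0 0.02 0 0 130;0 0.008 0 0 130;0 0.004 0 0 130;0 0 0 0 130;0 0 0 0 130")

```text
time: 12.65
eef_pos: [0.6096, 0.0078, 0.0402]
orientation: [-0.001, 0.622, 0.783, -0.0]
contact_force: [-0.1, 0.6, -1.0]
grip_width: 0.0467
```

```bash
python3 -c "
from h import *
tool();amber('wrist')"
```

```text
t 12.65 tcp rack [ -0.1 -14.1] z 40.2 jaw yaw 13.0 F [-0.1  0.6 -1. ] w 46.7 q [-0.01  0.55  1.72  0.    0.87 -0.23]
wrist [316.  21.] 5533 ztop 79.0 neck rack [-2.3 91.3] span [34. 15.]
wrist [323. 140.] 9620 ztop 93.7 neck rack [-0.1 55.9] span [24. 24.]
wrist [319. 341.] 10425 ztop 97.4 neck rack [ -0.4 -13.4] span [23. 21.]
```

play_rows(plan="0 0 0.003 0 130;0.01 0 0 0 130;0.007 0 0 0 130;0.005 0 0 0 130;0 0 0 0 130;0 0 0 0 110;0 0 0 0 90;0 0 0 0 50;0 0 0 0 0;0 0 0 0 0;0 0 -0.03 0 0;0 0 -0.04 0 0")

```text
time: 13.9
eef_pos: [0.6042, 0.0291, 0.1059]
orientation: [-0.002, 0.623, 0.783, -0.002]
contact_force: [1.0, -0.2, -0.5]
grip_width: 0.0853
```

play_rows(plan="0 0 -0.04 0 0;-0.02 -0.02 0 8.5 0;-0.02 -0.02 0 8.5 0;0 0 0 8.5 0;0 0 0 8.5 0;0 0 0 8.5 0;0 0 0 8.5 0;0 0 0 8.5 0;0 0 0 8.5 0;0 0 0 8.5 0;0 0 0 8.5 0;0 0 0 5 0")

```text
time: 15.1
eef_pos: [0.5724, -0.0163, 0.1473]
orientation: [-0.0, 0.994, 0.111, -0.0]
contact_force: [-0.2, -0.2, -0.1]
grip_width: 0.085
```

```bash
python3 -c "
from h import *
tool();amber('wrist');amber('top');amber('scene',f='s3.png')"
```

```text
t 15.10 tcp rack [-41.8 -29.2] z 147.3 jaw yaw -77.27 F [-0.2 -0.2 -0.1] w 85.0 q [-0.05  0.38  1.7   0.    1.07  1.3 ]
wrist [145. 185.] 7244 ztop 94.1 neck rack [-0.4 79.6] span [35. 69.]
wrist [258. 183.] 2640 ztop 93.9 neck rack [0.1 7. ] span [23. 23.]
top [333. 207.] 1434 ztop 94.4 neck rack [-1.  57.1] span [ 49. 117.]
scene [318. 264.] 1803 ztop 93.8 neck rack [ 2.2 56. ] span [ 46. 115.]
```

play_rows(plan="-0.01 0.03 0 -0.3 0;-0.01 0.03 0 0 0;-0.01 0.03 0 0 0;-0.004 0.015 0 0 0;0 0.002 0 0 0;0 0 0 0 0;0 0 0 0 0")

```text
time: 15.95
eef_pos: [0.564, -0.127, 0.1472]
orientation: [-0.0, 0.993, 0.116, -0.0]
contact_force: [-0.1, 0.0, 0.1]
grip_width: 0.0856
```

```bash
python3 -c "
from h import *
tool();amber('wrist',f='w3.png')
im,D,K,P,_=snap('wrist'); np.savez('w3.npz',im=im,D=D,K=K,P=P); im2=snap('scene')[0]
cv2.imwrite('pics/s3c.png',cv2.resize(np.ascontiguousarray(im2[220:370,190:390,::-1]),None,fx=4,fy=4,interpolation=cv2.INTER_CUBIC))
"
```

```text
t 15.95 tcp rack [ -75.1 -135.2] z 147.2 jaw yaw -76.64 F [-0.1  0.   0.1] w 85.6 q [-0.24  0.39  1.68  0.    1.07  1.1 ]
wrist [ 60. 128.] 6922 ztop 94.0 neck rack [0.5 6.9] span [24. 25.]
```

View pics/w3.png

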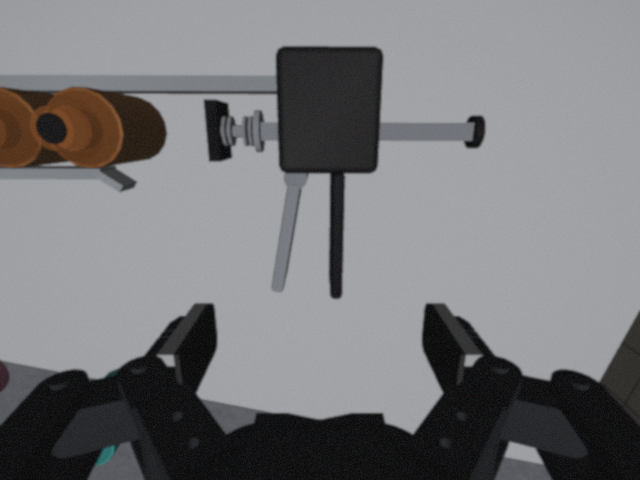

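View pics/s3c.png

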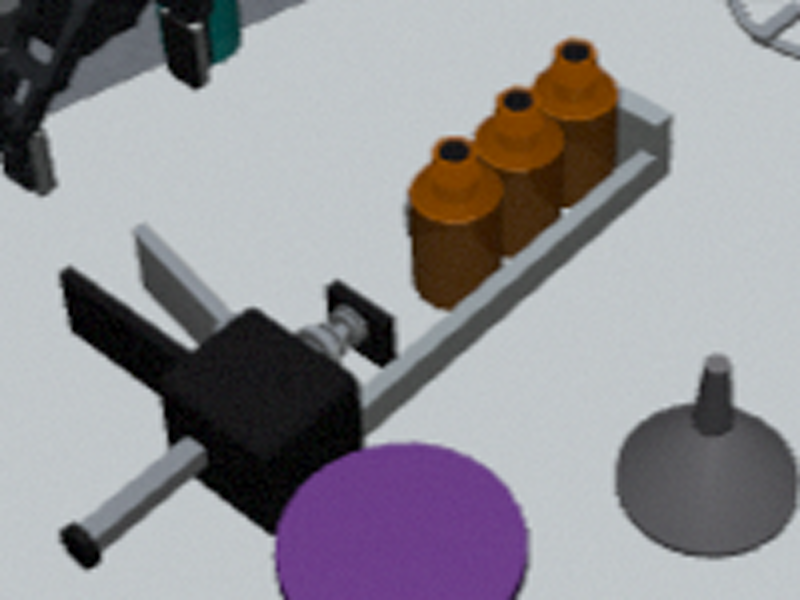

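Pictures 5 and 6: three bottles in single file. In the wrist view, pad (213,130), flange (257,130), knob (476,131), trigger (287,240) and handle (336,235).

```bash
python3 -c "
from h import *
z=np.load('w3.npz');K,P,D,im=z['K'],z['P'],z['D'],z['im']
for n,u,v,h in [('handle',336,235,.052),('handle end',336,295,.052),('handle root',337,180,.052),('trig',287,240,.052),('trig end',278,288,.052),('knob front',470,131,.03),('knob',477,131,.03),('padback',231,131,.03),('padface top',206,112,.04),('flange',262,130,.03),('flange f',253,130,.03)]:
    q=pt(u,v,D,K,P); print(n,rk(plane(u,v,K,P,h)).round(1),'depth',rk(q).round(1),(q[2]*1e3).round(1))
"
```

```text
handle [ -70.3 -147.9] depth [ -70.  -147.9] 52.9
handle end [-116.8 -148.9] depth [-116.7 -148.9] 52.3
handle root [ -31.7 -147.8] depth [ -31.6 -147.7] 53.2
trig [ -74.2 -113.3] depth [ -73.6 -113.5] 54.1
trig end [-111.4 -105.9] depth [-111.2 -105.9] 52.4
knob front [   0.4 -241.9] depth [   0.3 -238.9] 37.4
knob [   0.4 -246.8] depth [   0.4 -242. ] 41.3
padback [ -0.8 -73.3] depth [ -0.8 -75.3] 38.5
padface top [ 11.2 -59.8] depth [ 11.2 -60.3] 41.7
flange [  0.  -95.2] depth [  0.  -96.3] 37.1
flange f [ -0.  -88.9] depth [ -0.  -91.5] 44.5
```

play_rows(plan="0 0.002 0.03 0.3 0;0 0 0.03 0 0;0 0 0.03 0 0;0 0 0.025 0 0;0 0 0.012 0 0;0 0 0.003 0 0;0 0 0 0 0;0 0 0 0 60;0 0 0 0 80;0 0 0 0 80;0 0 0 0 80")

```text
time: 17.2
eef_pos: [0.5648, -0.1298, 0.0181]
orientation: [-0.0, 0.994, 0.113, 0.001]
contact_force: [0.1, 2.9, 1.9]
grip_width: 0.0584
```

```bash
python3 -c "
from h import *
tool();snap('wrist','w4.png');snap('top','t4.png');
a=cv2.imread('pics/w4.png');b=cv2.imread('pics/t4.png')[130:280,280:520]
cv2.imwrite('pics/c4.png',np.vstack([cv2.resize(a,(480,360)),cv2.resize(b,(480,240))[:240]]))"
```

```text
t 17.20 tcp rack [ -74.9 -138.1] z 18.1 jaw yaw -77.02 F [0.1 2.9 1.9] w 58.4 q [-0.25  0.54  1.82  0.    0.78  1.1 ]
```

View pics/c4.png

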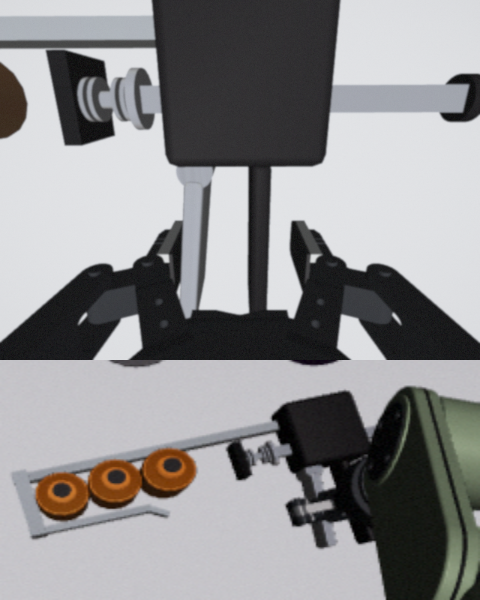

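play_rows(plan="0 0 0 0 100;0 0 0 0 120;0 0 0 0 140;0 0 0 0 155;0 0 0 0 155;0 0 0 0 155")

```text
time: 17.9
eef_pos: [0.5635, -0.1291, 0.0173]
orientation: [-0.001, 0.994, 0.113, -0.001]
contact_force: [-2.4, 7.1, 4.7]
grip_width: 0.0333
```

```bash
cat > tr.py <<'E'
from h import *
import sys
def meas(save=None):
    s,M=tool(); im,D,K,P,_=snap('wrist',save)
    # rod: steel bar (bright, low sat) right of housing ends at knob: dark blob at the rod row
    g=cv2.cvtColor(im,cv2.COLOR_RGB2GRAY)
    r=[]
    o=plane(0,0,K,P,.03)
    # rod axis line: rack x=0,z=30 -> pixels
    def px(x,y,z):
        p=np.array([*(O+x/1e3*EX+y/1e3*EY),z/1e3]); c=P[:3,:3].T@(p-P[:3,3]); return K[0,2]+K[0,0]*c[0]/-c[2],K[1,2]-K[1,1]*c[1]/-c[2]
    ys=np.arange(-262,-174,.25); prof=[]
    for y in ys:
        u,v=px(0,y,30); prof.append(g[int(round(v)),int(round(u))] if 0<=u<639 and 0<=v<479 else 999)
    prof=np.array(prof); dark=np.nonzero((prof<70))[0]
    if len(dark): print('knob dark y',ys[dark[0]],ys[dark[-1]], 'n',len(dark))
    yf=np.arange(-110,-20,.5); pf=[]
    for y in yf:
        u,v=px(0,y,30); pf.append(int(g[int(round(v)),int(round(u))]) if 0<=u<639 and 0<=v<479 else -1)
    print('front prof from -110:',pf[::2])
meas(sys.argv[1] if len(sys.argv)>1 else None)
amber('top',f='top_'+(sys.argv[1] if len(sys.argv)>1 else 'l.png'))
E
python3 tr.py w5.png
python3 - <<'E'
import sys; sys.path.insert(0,'.')
import cv2,numpy as np
g=[cv2.imread('pics/'+f,0) for f in('w4.png','w5.png')]
for n,(r0,r1,c0,c1) in dict(pad=(60,200,55,150),flange=(85,180,165,205),knob=(90,170,585,640),house=(150,225,210,440)).items():
    m=cv2.matchTemplate(g[1],g[0][r0:r1,c0:c1],cv2.TM_CCOEFF_NORMED); _,s,_,l=cv2.minMaxLoc(m); print(n,s,l[0]-c0,l[1]-r0)
E
```

```text
t 17.90 tcp rack [ -76.  -137.1] z 17.3 jaw yaw -77.01 F [-2.4  7.1  4.7] w 33.3 q [-0.25  0.54  1.82  0.    0.78  1.1 ]
knob dark y -248.5 -174.25 n 72
front prof from -110: [55, 51, 50, 52, 50, 46, 37, 38, 44, 164, 173, 171, 173, 172, 173, 174, 173, 172, 173, 175, 175, 172, 174, 169, 172, 176, 139, 68, 65, 73, 167, 177, 177, 176, 159, 165, 157, 91, 64, 147, 165, 169, 169, 171, 174, 172, 113, 68, 62, 68, 154, 164, 96, 62, 111, 166, 139, 29, 24, 36, 35, 37, 35, 38, 38, 35, 40, 130, 224, 225, 227, 226, 212, 68, 51, 49, 52, 51, 48, 46, 51, 52, 49, 47, 48, -1, -1, -1, -1, -1]
top [337. 207.] 1584 ztop 93.9 neck rack [ 0.  56.9] span [ 46. 116.]
pad 0.9441155791282654 -22 -3
flange 0.9471501708030701 -22 -3
knob 0.9928470849990845 -16 -3
house 0.977024495601654 3 -2
```

play_rows(plan="0 0 0 0 100;0 0 0 0 50;0 0 0 0 50;0 0 0 0 50;0 0 0 0 90;0 0 0 0 120;0 0 0 0 140;0 0 0 0 155;0 0 0 0 155;0 0 0 0 155")

```text
time: 19.0
eef_pos: [0.5637, -0.1291, 0.0175]
orientation: [-0.001, 0.994, 0.113, -0.001]
contact_force: [-1.9, 5.6, 4.1]
grip_width: 0.0335
```

```bash
python3 tr.py w6.png
```

```text
t 19.00 tcp rack [ -75.8 -137.1] z 17.5 jaw yaw -77.0 F [-1.9  5.6  4.1] w 33.5 q [-0.25  0.54  1.82  0.    0.79  1.1 ]
knob dark y -240.0 -174.25 n 71
front prof from -110: [51, 55, 54, 48, 50, 45, 40, 34, 56, 161, 171, 171, 169, 169, 171, 167, 170, 169, 170, 169, 167, 167, 169, 168, 170, 167, 168, 171, 171, 170, 172, 169, 171, 168, 146, 66, 64, 64, 101, 165, 172, 175, 173, 165, 168, 131, 61, 114, 164, 166, 168, 170, 169, 166, 106, 64, 60, 63, 123, 163, 129, 73, 78, 160, 156, 59, 24, 32, 29, 40, 38, 37, 39, 38, 36, 36, 49, 51, 50, 49, 48, 50, 49, 46, 50, 49, -1, -1, -1, -1]
top [337. 207.] 1610 ztop 94.0 neck rack [ 0.2 56.8] span [ 46. 116.]
```

play_rows(plan="0 0 0 0 100;0 0 0 0 50;0 0 0 0 50;0 0 0 0 50;0 0 0 0 90;0 0 0 0 120;0 0 0 0 140;0 0 0 0 155;0 0 0 0 155;0 0 0 0 155")

```text
time: 20.1
eef_pos: [0.5636, -0.129, 0.0175]
orientation: [-0.001, 0.994, 0.113, -0.001]
contact_force: [-1.5, 5.8, 4.0]
grip_width: 0.0336
```

play_rows(plan="0 0 0 0 100;0 0 0 0 50;0 0 0 0 50;0 0 0 0 50;0 0 0 0 90;0 0 0 0 120;0 0 0 0 140;0 0 0 0 155;0 0 0 0 155;0 0 0 0 155")

```text
time: 21.1
eef_pos: [0.5637, -0.1291, 0.0175]
orientation: [-0.001, 0.994, 0.113, -0.001]
contact_force: [-2.0, 4.8, 4.5]
grip_width: 0.0335
```

```bash
python3 tr.py w7.png;python3 -c "
import cv2,numpy as np
a=cv2.imread('pics/top_w7.png')[150:260,270:480];b=cv2.imread('pics/w7.png')
cv2.imwrite('pics/c7.png',np.vstack([cv2.resize(b,(440,330)),cv2.resize(a,(440,230),interpolation=cv2.INTER_CUBIC)]))"
```

```text
t 21.10 tcp rack [ -75.8 -137.1] z 17.5 jaw yaw -77.0 F [-2.   4.8  4.5] w 33.5 q [-0.25  0.54  1.82  0.    0.79  1.1 ]
knob dark y -223.0 -174.25 n 68
front prof from -110: [46, 48, 51, 47, 46, 39, 39, 36, 55, 158, 166, 166, 168, 166, 165, 164, 165, 167, 165, 165, 166, 168, 166, 167, 168, 166, 165, 167, 167, 167, 166, 167, 168, 165, 166, 168, 167, 169, 168, 167, 167, 168, 168, 168, 165, 170, 168, 165, 166, 169, 165, 84, 62, 61, 61, 62, 135, 170, 174, 170, 170, 162, 111, 57, 130, 163, 162, 167, 167, 166, 120, 61, 62, 61, 61, 135, 160, 144, 62, 90, 157, 150, 72, 16, 31, 40, -1, -1, -1, -1]
top [337. 207.] 1598 ztop 93.8 neck rack [ 0.3 56.9] span [ 46. 116.]
```

View pics/c7.png

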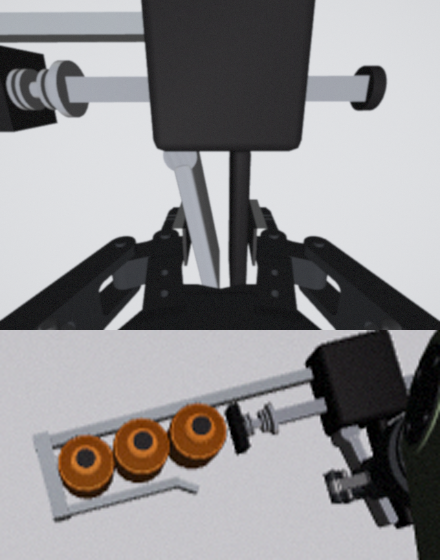

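Picture 8: trigger squeezed, pad free just short of bottle2, knob tracked at y -223 (rod ≈ 43 mm).

play_rows(plan="0 0 0 0 100;0 0 0 0 50;0 0 0 0 50;0 0 0 0 50;0 0 0 0 90;0 0 0 0 120;0 0 0 0 140;0 0 0 0 155;0 0 0 0 155;0 0 0 0 155")

```text
time: 22.2
eef_pos: [0.5637, -0.1291, 0.0175]
orientation: [-0.001, 0.994, 0.113, -0.001]
contact_force: [-2.6, 5.8, 3.7]
grip_width: 0.0336
```

```bash
cat > tp.py <<'E'
from h import *
import sys
# top camera: profile of brightness along the rod axis at x=0 z=30, and pad/flange from depth
im,D,K,P,_=snap('top',sys.argv[1]); 
im2,D2,K2,P2,_=snap('scene',sys.argv[1].replace('.','s.'))
for n,im,K,P in(('top',im,K,P),('scene',im2,K2,P2)):
    g=cv2.cvtColor(im,cv2.COLOR_RGB2GRAY); ys=np.arange(-70,0,1.)
    p=np.c_[O+ys[:,None]/1e3*EY, np.full(len(ys),.034)]; c=(p-P[:3,3])@P[:3,:3]
    u=(K[0,2]+K[0,0]*c[:,0]/-c[:,2]).astype(np.float32);v=(K[1,2]-K[1,1]*c[:,1]/-c[:,2]).astype(np.float32)
    print(n,'from y-70:',cv2.remap(g,u[None],v[None],cv2.INTER_LINEAR)[0].tolist())
E
python3 tr.py w8.png; python3 tp.py x8.png
```

```text
t 22.20 tcp rack [ -75.9 -137.1] z 17.5 jaw yaw -77.01 F [-2.6  5.8  3.7] w 33.6 q [-0.25  0.54  1.82  0.    0.79  1.1 ]
knob dark y -214.5 -174.25 n 67
front prof from -110: [51, 44, 51, 51, 51, 40, 40, 34, 54, 159, 163, 167, 165, 167, 168, 166, 165, 166, 164, 167, 164, 167, 167, 169, 167, 166, 172, 169, 168, 168, 168, 166, 168, 167, 165, 168, 168, 171, 169, 167, 168, 167, 166, 168, 170, 168, 167, 169, 169, 169, 168, 168, 167, 169, 170, 171, 169, 169, 166, 83, 62, 62, 60, 65, 82, 168, 173, 173, 171, 170, 135, 61, 72, 157, 162, 166, 166, 164, 135, 64, 62, 61, 60, 80, 157, 161, -1, -1, -1, -1]
top [337. 207.] 1586 ztop 94.1 neck rack [ 0.1 56.9] span [ 46. 116.]
top from y-70: [135, 135, 136, 136, 135, 135, 137, 137, 137, 136, 137, 136, 136, 138, 140, 141, 131, 84, 56, 67, 80, 89, 82, 72, 83, 96, 94, 95, 117, 135, 135, 134, 133, 133, 132, 122, 98, 99, 122, 109, 80, 71, 62, 40, 22, 19, 17, 17, 16, 14, 26, 63, 77, 71, 69, 69, 70, 70, 69, 67, 76, 85, 100, 112, 117, 119, 120, 120, 118, 114]
scene from y-70: [140, 140, 141, 141, 142, 141, 141, 140, 141, 142, 143, 143, 142, 140, 141, 139, 133, 121, 103, 86, 81, 93, 111, 127, 140, 142, 135, 125, 113, 108, 112, 123, 130, 135, 136, 126, 110, 96, 86, 91, 100, 106, 108, 105, 101, 95, 74, 44, 23, 15, 17, 19, 20, 21, 24, 28, 33, 39, 42, 44, 46, 45, 44, 44, 45, 45, 46, 47, 47, 46]
```

play_rows(plan="0 0 0 0 100;0 0 0 0 50;0 0 0 0 50;0 0 0 0 50;0 0 0 0 90;0 0 0 0 120;0 0 0 0 140;0 0 0 0 155;0 0 0 0 155;0 0 0 0 155")

```text
time: 23.4
eef_pos: [0.5636, -0.129, 0.0175]
orientation: [-0.001, 0.994, 0.113, -0.001]
contact_force: [-2.1, 5.6, 3.9]
grip_width: 0.0336
```

```bash
python3 tr.py w9.png; python3 tp.py x9.png
```

```text
t 23.40 tcp rack [ -75.9 -137. ] z 17.5 jaw yaw -77.01 F [-2.1  5.6  3.9] w 33.6 q [-0.25  0.54  1.82  0.    0.79  1.1 ]
knob dark y -206.75 -174.25 n 68
front prof from -110: [51, 53, 49, 51, 50, 43, 43, 32, 71, 161, 166, 167, 165, 166, 165, 166, 166, 167, 169, 168, 164, 167, 167, 166, 168, 164, 165, 167, 166, 163, 169, 163, 167, 167, 167, 168, 168, 167, 163, 170, 168, 165, 167, 167, 167, 168, 165, 169, 167, 167, 168, 168, 168, 167, 167, 170, 166, 168, 170, 167, 168, 167, 167, 168, 166, 169, 161, 75, 62, 59, 61, 66, 64, 141, 171, 170, 171, 169, 148, 65, 92, 150, 162, 126, 63, 62, -1, -1, -1, -1]
top [337. 207.] 1609 ztop 94.4 neck rack [ 0.8 57.6] span [ 46. 115.]
top from y-70: [134, 135, 135, 136, 135, 135, 135, 135, 135, 136, 135, 135, 135, 134, 134, 135, 136, 137, 138, 137, 138, 140, 140, 138, 107, 61, 65, 82, 89, 91, 103, 118, 111, 103, 106, 117, 130, 135, 136, 125, 107, 104, 109, 113, 110, 92, 74, 45, 22, 17, 14, 18, 37, 69, 78, 74, 73, 70, 68, 66, 69, 73, 83, 93, 106, 116, 119, 119, 118, 115]
scene from y-70: [140, 141, 142, 143, 142, 142, 142, 143, 143, 143, 142, 142, 142, 142, 142, 142, 143, 143, 143, 143, 143, 142, 140, 135, 127, 109, 91, 79, 82, 101, 120, 136, 136, 132, 124, 112, 106, 110, 121, 122, 111, 97, 84, 86, 91, 98, 101, 102, 104, 108, 99, 75, 45, 27, 21, 20, 19, 19, 22, 24, 26, 31, 37, 43, 46, 46, 46, 46, 47, 46]
```

play_rows(plan="0 0 0 0 100;0 0 0 0 50;0 0 0 0 50;0 0 0 0 50;0 0 0 0 90;0 0 0 0 110;0 0 0 0 120;0 0 0 0 130;0 0 0 0 140;0 0 0 0 140;0 0 0 0 140")

```text
time: 24.7
eef_pos: [0.5636, -0.1292, 0.0175]
orientation: [-0.001, 0.994, 0.113, -0.001]
contact_force: [-2.1, 6.3, 4.5]
grip_width: 0.0385
```

```bash
python3 tr.py wa.png; python3 tp.py xa.png
```

```text
t 24.70 tcp rack [ -75.9 -137.2] z 17.5 jaw yaw -77.0 F [-2.1  6.3  4.5] w 38.5 q [-0.25  0.54  1.82  0.    0.79  1.1 ]
knob dark y -202.5 -174.25 n 66
front prof from -110: [51, 51, 52, 51, 49, 41, 41, 38, 42, 158, 165, 165, 164, 166, 165, 163, 165, 165, 164, 165, 165, 165, 166, 167, 164, 164, 164, 165, 167, 165, 165, 165, 165, 166, 168, 166, 167, 167, 167, 167, 166, 166, 164, 166, 166, 166, 168, 168, 168, 166, 166, 168, 167, 167, 167, 166, 165, 168, 166, 167, 166, 165, 166, 166, 166, 168, 167, 168, 165, 167, 132, 61, 58, 60, 61, 63, 72, 147, 170, 170, 172, 169, 121, 62, 86, -1, -1, -1, -1, -1]
top [337. 207.] 1610 ztop 94.1 neck rack [ 0.3 57.6] span [ 46. 115.]
top from y-70: [133, 133, 133, 134, 134, 135, 136, 135, 135, 135, 136, 137, 138, 136, 134, 135, 136, 136, 136, 137, 136, 135, 136, 139, 140, 140, 137, 129, 93, 65, 99, 122, 103, 91, 108, 114, 99, 97, 111, 114, 104, 102, 108, 113, 109, 93, 78, 47, 23, 16, 16, 23, 43, 75, 83, 76, 74, 72, 72, 73, 71, 72, 82, 91, 106, 117, 121, 121, 118, 116]
scene from y-70: [141, 140, 140, 140, 141, 142, 142, 141, 141, 141, 140, 141, 142, 142, 142, 142, 142, 142, 141, 141, 141, 142, 142, 142, 142, 141, 136, 130, 115, 95, 80, 75, 94, 114, 130, 137, 137, 130, 118, 107, 105, 108, 111, 108, 105, 104, 104, 105, 106, 109, 100, 75, 42, 21, 17, 18, 21, 22, 21, 22, 22, 28, 35, 41, 45, 45, 45, 45, 45, 45]
```

play_rows(plan="0 0 0 0 144;0 0 0 0 148;0 0 0 0 148;0 0 0 0 148;0 0 0 0 148")

```text
time: 25.4
eef_pos: [0.5636, -0.1292, 0.0175]
orientation: [-0.001, 0.994, 0.113, -0.001]
contact_force: [-1.4, 5.8, 4.3]
grip_width: 0.0357
```

```bash
python3 tr.py wb.png; python3 tp.py xb.png;python3 -c "
import cv2,numpy as np
a=cv2.imread('pics/xb.png')[160:250,270:450];b=cv2.imread('pics/xbs.png')[220:370,190:390]
cv2.imwrite('pics/cb.png',np.vstack([cv2.resize(a,(600,300),interpolation=cv2.INTER_CUBIC),cv2.resize(b,(600,300),interpolation=cv2.INTER_CUBIC)]))"
```

```text
t 25.40 tcp rack [ -75.9 -137.2] z 17.5 jaw yaw -77.0 F [-1.4  5.8  4.3] w 35.7 q [-0.25  0.54  1.82  0.    0.79  1.1 ]
knob dark y -202.5 -174.25 n 66
front prof from -110: [52, 52, 53, 46, 49, 44, 35, 34, 48, 157, 166, 164, 168, 165, 168, 167, 167, 163, 165, 164, 166, 168, 168, 165, 164, 164, 166, 167, 168, 167, 163, 166, 167, 167, 168, 166, 165, 165, 165, 167, 169, 167, 167, 167, 167, 165, 166, 166, 167, 169, 166, 165, 167, 166, 167, 166, 167, 166, 168, 166, 167, 166, 169, 168, 167, 166, 166, 167, 164, 170, 135, 63, 59, 62, 57, 64, 64, 145, 169, 170, 172, 167, 126, 59, 77, -1, -1, -1, -1, -1]
top [337. 207.] 1613 ztop 94.0 neck rack [ 0.4 57.7] span [ 47. 114.]
top from y-70: [138, 138, 137, 136, 137, 136, 134, 134, 136, 137, 137, 136, 135, 135, 135, 136, 136, 137, 137, 136, 136, 136, 136, 135, 138, 141, 139, 132, 95, 66, 100, 123, 101, 89, 106, 114, 100, 98, 113, 115, 103, 103, 110, 114, 109, 93, 77, 49, 27, 20, 19, 23, 42, 72, 79, 74, 73, 72, 72, 75, 72, 72, 83, 93, 107, 117, 119, 119, 116, 116]
scene from y-70: [142, 142, 141, 141, 141, 141, 141, 142, 143, 142, 142, 141, 141, 141, 142, 142, 142, 142, 142, 142, 141, 141, 141, 141, 141, 140, 136, 132, 118, 99, 84, 76, 95, 114, 130, 138, 138, 132, 119, 105, 101, 104, 110, 107, 103, 103, 104, 105, 107, 110, 99, 75, 44, 25, 19, 18, 18, 17, 19, 21, 23, 29, 35, 41, 45, 45, 46, 47, 47, 46]
```

View pics/cb.png

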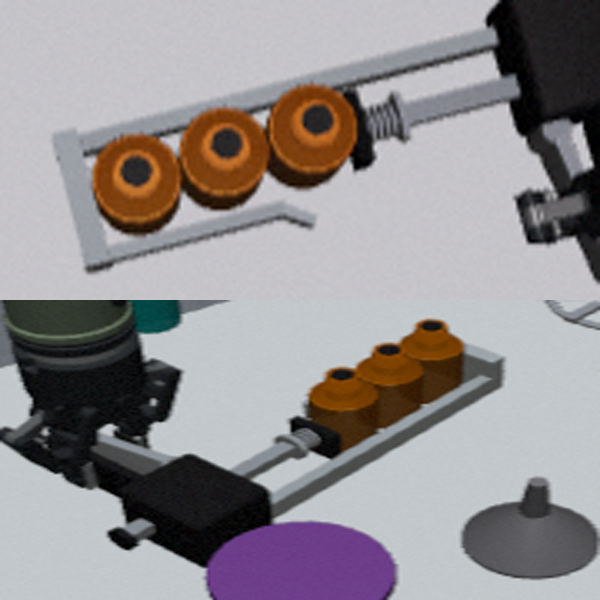

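Picture 9: all three bottles tight against the stop, the pad on bottle2 and the spring partly shortened. The rod did not advance on the last small squeeze, so I'll squeeze to the end and compare the gap with the free one.

play_rows(plan="0 0 0 0 152;0 0 0 0 156;0 0 0 0 156;0 0 0 0 156")

```text
time: 26.0
eef_pos: [0.5636, -0.1289, 0.0176]
orientation: [-0.001, 0.994, 0.113, -0.001]
contact_force: [-3.4, 6.4, 5.4]
grip_width: 0.0333
```

```bash
cat > gap.py <<'E'
from h import *
import sys
c=cams.get_calibration('top');K=np.array(c['intrinsics']);P=np.array(c['pose'])
def cross(p,t,a,b,ys):  # first downward crossing of t in [a,b)
    for i in range(len(ys)-1):
        if a<=ys[i]<b and p[i]>=t>p[i+1]: return ys[i]+(p[i]-t)/(p[i]-p[i+1])*(ys[1]-ys[0])
def gap(f):
    g=cv2.imread(f,0); ys=np.arange(-75,0,.5); acc=[]
    p=np.c_[O+ys[:,None]/1e3*EY, np.full(len(ys),.034)]; q=(p-P[:3,3])@P[:3,:3]
    u=(K[0,2]+K[0,0]*q[:,0]/-q[:,2]).astype(np.float32);v=(K[1,2]-K[1,1]*q[:,1]/-q[:,2]).astype(np.float32)
    r=cv2.remap(g,u[None],v[None],cv2.INTER_LINEAR)[0].astype(float)
    fl=cross(r,110,-75,0,ys); pd=cross(r,45,fl+5,0,ys); print(f,'flange',fl,'pad',pd,'gap',None if pd is None else pd-fl)
for f in sys.argv[1:]: gap(f)
E
python3 tr.py wc.png|grep -v front; python3 tp.py xc.png>/dev/null; python3 gap.py pics/top_w{6,7,8,9}.png pics/top_wa.png pics/xb.png pics/xc.png
```

```text
t 26.00 tcp rack [ -75.9 -136.9] z 17.6 jaw yaw -77.01 F [-3.4  6.4  5.4] w 33.3 q [-0.25  0.54  1.82  0.    0.79  1.1 ]
knob dark y -202.75 -174.25 n 67
top [337. 207.] 1602 ztop 94.4 neck rack [ 0.2 57.9] span [ 46. 114.]
pics/top_w6.png flange -72.91666666666667 pad -51.5 gap 21.41666666666667
pics/top_w7.png flange -61.357142857142854 pad -35.7 gap 25.65714285714285
pics/top_w8.png flange -53.583333333333336 pad -27.318181818181817 gap 26.26515151515152
pics/top_w9.png flange -46.06818181818182 pad -23.0 gap 23.06818181818182
pics/top_wa.png flange -42.5 pad -23.035714285714285 gap 19.464285714285715
pics/xb.png flange -42.44444444444444 pad -22.892857142857142 gap 19.5515873015873
pics/xc.png flange -42.44117647058823 pad -23.0 gap 19.441176470588232
```

Gap free ≈26 px-mm, now 19.5, so the spring is shortened ≈6.5 mm, which is about 3 N and inside the 4–16 band. One more partial stroke should bring it nearer 10 mm; worst case from here is about 12.

play_rows(plan="0 0 0 0 100;0 0 0 0 50;0 0 0 0 50;0 0 0 0 50;0 0 0 0 80;0 0 0 0 100;0 0 0 0 120;0 0 0 0 125;0 0 0 0 125;0 0 0 0 125")

```text
time: 27.2
eef_pos: [0.5637, -0.1291, 0.0175]
orientation: [-0.001, 0.994, 0.113, -0.001]
contact_force: [-2.2, 5.1, 3.5]
grip_width: 0.0436
```

```bash
python3 tr.py wd.png|grep -v front; python3 gap.py pics/top_wd.png
```

```text
t 27.20 tcp rack [ -75.8 -137.2] z 17.5 jaw yaw -77.0 F [-2.2  5.1  3.5] w 43.6 q [-0.25  0.54  1.82  0.    0.78  1.1 ]
knob dark y -201.5 -174.25 n 66
top [337. 207.] 1619 ztop 94.1 neck rack [ 0.8 57.7] span [ 46. 114.]
pics/top_wd.png flange -41.9 pad -22.96153846153846 gap 18.93846153846154
```

play_rows(plan="0 0 0 0 135;0 0 0 0 145;0 0 0 0 150;0 0 0 0 150;0 0 0 0 150")

```text
time: 27.8
eef_pos: [0.5636, -0.1289, 0.0176]
orientation: [-0.001, 0.994, 0.113, -0.001]
contact_force: [-2.0, 6.6, 4.7]
grip_width: 0.0353
```

```bash
python3 tr.py we.png|grep -v front; python3 gap.py pics/top_we.png
```

```text
t 27.80 tcp rack [ -75.9 -136.9] z 17.6 jaw yaw -77.01 F [-2.   6.6  4.7] w 35.3 q [-0.25  0.54  1.82  0.    0.79  1.1 ]
knob dark y -200.5 -174.25 n 65
top [337. 207.] 1622 ztop 94.3 neck rack [ 0.7 57.7] span [ 45. 115.]
pics/top_we.png flange -40.705882352941174 pad -22.923076923076923 gap 17.78280542986425
```

Spring now shortened ≈8 mm with the trigger held squeezed. I'll hold briefly to check it stays put, then hand in.

play_rows(plan="0 0 0 0 150;0 0 0 0 150;0 0 0 0 150;0 0 0 0 150;0 0 0 0 150")

```text
time: 28.4
eef_pos: [0.5635, -0.1289, 0.0176]
orientation: [-0.001, 0.994, 0.113, -0.001]
contact_force: [-1.9, 6.5, 4.7]
grip_width: 0.0354
```

```bash
python3 tr.py wf.png|grep -v front; python3 gap.py pics/top_wf.png; python3 -c "
from h import *
amber('scene'); order.finish_job()"
```

```text
t 28.40 tcp rack [ -76.  -136.9] z 17.6 jaw yaw -77.01 F [-1.9  6.5  4.7] w 35.4 q [-0.25  0.54  1.82  0.    0.79  1.1 ]
knob dark y -200.5 -174.25 n 65
top [337. 207.] 1613 ztop 94.0 neck rack [ 0.6 57.8] span [ 46. 114.]
pics/top_wf.png flange -40.71052631578947 pad -22.923076923076923 gap 17.78744939271255
scene [319. 262.] 1676 ztop 93.9 neck rack [ 2.2 56.3] span [ 44. 113.]
the job is handed in; nothing more can be done
```

I brought both amber bottles upright through the open side into single file behind the first, then pumped the trigger until the pad pressed the row against the end stop. I handed in at 28.4 s with the trigger still squeezed. `finish_job` gives no verdict, so these are only my own last checks:

- **Row:** the bottles stand upright and tight, with the row's middle at about x 0.6, y 58 mm by the top camera (aim 0, 58). The scene camera reads x about 2 mm.
- **Spring:** the pad-to-flange gap shrank from about 26 to 17.8 mm in the top view, so the spring is shortened by about 8 mm. That is short of the 10 mm aimed for but inside the 4 to 16 mm limits, and it stayed steady over the last 0.6 s.
- **Trigger:** the opening is 35 mm, close to fully squeezed. The wrist force is about 6.8 N sideways and 4.7 N upward. I did not measure the finger force on the trigger separately.

**Disagreements:**
- The gap read from the images was smaller than I expected from the rod's travel. Near 3 N of pad load the rod stopped advancing when I squeezed further, so I made one extra stroke.
- My rack frame along y seems to be about 1 mm off, judging by the handle's measured position.

I did not measure the tub, funnel or peg ring again. The arm stayed clear of them.

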